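# Test the roller mixer's mushroom stop and re-arm it

### The arm

A 6-joint arm with a two-finger parallel gripper is mounted at the origin on a cart in front of the work surface, level with it; the furniture and walls round the work are solid. World frame = base frame: x ahead of the robot, y to its left, z up, the work surface at z = 0. Lengths are in m, angles in rad, forces in N, time in s.
With the tool pointing down it reaches from about 0.3 to 0.85 m from the base axis. Payload 4.2 kg.
Tool frame: the origin (TCP) lies at the very end of the fingers, on their centre line; the grasp point (between the pads) lies 19 mm behind it; z points along the fingers, y is the direction in which the jaws open and shut (so a half turn about z gives the same grasp; the last joint's range is limited). The gripper opens to 91 mm and grips with 3 to 60 N. Pads are 32 mm wide; open, the fingers measure 118 mm over their backs; the gripper's body (76 mm by 178 mm) begins 60 mm behind the grasp point.
Start: joints at [-1.124, 0.32, 1.565, -0, 1.257, -0.02], TCP at [0.259, -0.513, 0.214] pointing down, gripper open.
Joint ranges: [-3.11, 3.11], [-0.84, 2.01], [0.21, 2.61], [-1.34, 4.49], [0.05, 2.63], [-2.56, 2.56]. Speed limits (rad/s): [2.57, 2.57, 3.14, 3.14, 3.14, 3.14].

### API

Orientations are given as [roll, pitch, yaw] about the fixed x, y, z axes, in that order (R = Rz(yaw) Ry(pitch) Rx(roll)).
In Python, from rig import bot gives the robot as it stands.
- The arm moves only by the shell command python3 -m inch 'ROWS' [FORCE]. ROWS is JSON, a list of rows, each an object with "offset": the shift along the world's x, y, z in m, a list of three; "twist": the turn, a rotation vector about the world's x, y, z in degrees, a list of three; "hand": the gripper command: -1 is fully open, 1 is shut, values between are in proportion. In form: [{"offset": [x, y, z], "twist": [wx, wy, wz], "hand": hand}, ...]. A call has exactly 5 rows; each row shifts and turns the pose as measured when the row begins; what a row does not reach is not made up. A row lasts 1/10 s, in which the tool goes at most 50 mm and 8.59 degrees, less where a joint would pass 70% of its speed; a pose out of reach is approached as far as the arm can. A call with a gripper value outside its range is refused whole. The fingers move at their own pace and stop on an object; FORCE is the grip in N (left out, the last holds). Time passes only in rows, so rows that do not move let the fingers close, or fill a call up. It gives the time, the measured TCP pose, the force and the opening at its end, in the units of the state.
- bot.state(): the state, without advancing time (a new reading comes with each control period).
- bot.grab_frame(name): name is "side" or "top" or "wrist"; returns (picture, depth): 420x560x3 uint8, red, green, blue; 420x560 float32, m along the optical axis (not along the pixel's ray), 0 where there is no reading.
- bot.camera_model(name): a dict with "fx", "fy", "cx", "cy" (pixels), "distortion" ([k1, k2, p1, p2, k3] as OpenCV has them; the pictures are not rectified), "T" (4x4, takes a point from camera to world coordinates). Camera axes: x right, y up, looking along -z (the intrinsics and any distortion apply to the point x, -y, -z); pixel columns grow to the right and rows downward; lengths in m; the calibration is good to about 2 mm. A picture is of the moment at which its call begins: read the wrist's pose just before it. camera_model takes no time and is no camera call; for the wrist camera it gives the pose at the moment of the call.
- bot.hand_in(): hands the job in, once; it reports no verdict.
The state is a dict: "t": time; "joint_positions": joint angles; "dq": joint speeds; "effort": joint torques, N m; "position": TCP position; "eef_rot": TCP orientation; "wrist_force": force on the tool from outside, world axes, zero at the start; "ft_torque": the same for the moment, N m; "finger_gap": finger opening in m.
Only numpy, scipy, OpenCV 4.12 (cv2) and the standard library are available. Lean on these libraries where they do the work, as an engineer would, in place of code of your own. Each camera call takes 0.05 s, during which the arm holds its last target.

### The job

Do the stop test on the bench roller mixer with the fingertips only, gripping nothing: press the red mushroom stop button fully in so that it latches, and take the fingers off to let it stay in by itself. Then push its ears round clockwise, the way the white arrows show, until it pops out again, and last press the blue reset button fully down and let go. Do not disturb the sample cup, amber pot and bottle that stand round the mixer, and do not pinch or force the controls.

Things in the scene. Friction and masses are not known exactly. Their poses are not given: they have to be found in the camera images.
- mixer: white bench roller mixer, fixed, 130 (x) x 480 (y) mm; x away from the operator, y to the left; origin on the bench below its control panel, midway between stop (y +55 mm) and reset button (y -55 mm). Panel: y -115 to +135, level, 60 mm above the bench; a yellow plate 104 mm square, 2 mm thick, lies round the stop. Left of it, from y +141 to +365: black rollers with tubes on, up to 94 mm high
- stop_press (a joint): travel of the red mushroom stop, m: 0 out, grows pressed straight down to 0.010 at a hard end stop. Pressed past about 0.008 it latches: let go, it stays at 0.007 to 0.008. Spring and latch take 3 to 6 N all the way (brief knocks to 8 N if touched at speed). Turned clockwise about 0.65 rad it comes free and springs back to 0
- stop_twist (a joint): turn of the stop's head, rad: 0 at rest, grows clockwise seen from above, to a hard stop at 1.0. A weak spring (1 to 2 N at an ear) always turns it back to 0. A turn of about 0.65 frees the latch
- stop_top (a point): centre of the top of the red mushroom head, on its axis; 108 mm above the bench when out, moves down with it. The head is a flat dome 52 mm across and 22 mm thick; below it is a black collar 36 mm across and 12 mm above the panel
- left_ear (a point): point in the head's left ear, 40 mm from the axis, 12 mm below stop_top, at half the ear's height; turns with the head. The two ears (left and right at rest) form one straight bar 92 mm long, 14 mm wide, 16 mm tall. When latched in, the ears' undersides are about 20 mm above the panel. Clockwise the left ear moves away from the operator
- right_ear (a point): the same point in the right ear; clockwise it moves toward the operator
- reset_button (a joint): travel of the blue reset button, m: 0 out, 0.006 fully down; springs back by itself, 5 N when fully down
- reset_button_top (a point): centre of the top of the blue round reset button, 32 mm across, in a black bezel 48 mm across; 82 mm above the bench when out
- sample_cup: loose sample cup with red lid, 49 mm across, 60 mm high, origin at the centre of its underside; stands beside or in front of the mixer; leave alone
- amber_pot: loose amber pot with white lid, 40 mm across, 75 mm high, origin at the centre of its underside; leave alone
- redcap_bottle: loose small white bottle with red cap, 48 mm across, 104 mm high, origin at the centre of its underside; leave alone

How it is judged:
By the outcome, as a careful person would: the job done as asked, in the order asked, and still so for the second after the job is handed in, with the robot touching nothing.
It also fails if it takes over 45 s, if anything falls off the work surface, if the arm or the gripper's body presses on something with over 40 N, if the wrist force passes 120 N, or if a joint passes its speed limit or range.

## Working session

There is one attempt and no reset: what is moved stays moved. The work goes in short steps, Python scripts to look and compute and a shell command to move; the robot and the scene stay as the last step left them, time stands still between calls to the robot, and variables do not carry over. Pictures are saved under pics/ and viewed, and the job is handed in when it is done.

```bash
mkdir -p pics; ls
python3 - <<'E'
from rig import bot
import cv2
for n in ("top","side"):
    p,d=bot.grab_frame(n); cv2.imwrite(f"pics/{n}0.png",p[:,:,::-1])
    import numpy as np; np.save(f"pics/{n}0.npy",d); np.save(f"pics/{n}0p.npy",p)
    c=bot.camera_model(n); print(n,{k:np.round(v,4).tolist() for k,v in c.items()})
print(bot.state())
E
```

```text
pics
top {'fx': 494.2656, 'fy': 494.2656, 'cx': 283.9688, 'cy': 219.3451, 'distortion': [-0.0917, 0.0, 0.0, 0.0, 0.0], 'T': [[0.0076, 0.9997, -0.0242, 0.398], [-0.9999, 0.0079, 0.0112, -0.2666], [0.0114, 0.0241, 0.9996, 1.1106], [0.0, 0.0, 0.0, 1.0]]}
side {'fx': 533.8682, 'fy': 533.8682, 'cx': 274.0139, 'cy': 205.7124, 'distortion': [-0.0656, 0.0, 0.0, 0.0, 0.0], 'T': [[-0.9914, 0.0564, -0.1178, 0.3373], [-0.1306, -0.4421, 0.8874, 0.618], [-0.002, 0.8952, 0.4457, 0.5435], [0.0, 0.0, 0.0, 1.0]]}
{'t': 0.1, 'joint_positions': array([-1.12396657e+00,  3.20279658e-01,  1.56553937e+00, -3.77614626e-05,
        1.25743311e+00, -2.00093875e-02]), 'dq': array([-7.65537899e-04,  6.29716000e-04, -4.62701767e-03,  4.48265129e-06,
        4.97328724e-05,  4.66195800e-04]), 'effort': array([ 9.05780189e-05, -4.13332880e+01, -2.32509774e+01,  7.28152413e-02,
        4.21991351e-02, -4.83451436e-05]), 'position': array([ 0.25857706, -0.51307091,  0.21318154]), 'eef_rot': array([-3.13993278e+00,  2.69286944e-06,  4.66850815e-01]), 'wrist_force': array([-0.58031852,  0.17465839,  0.42327213]), 'ft_torque': array([ 0.00529495, -0.03370482, -0.02694035]), 'finger_gap': 0.09117013740146104}
```

View pics/top0.png

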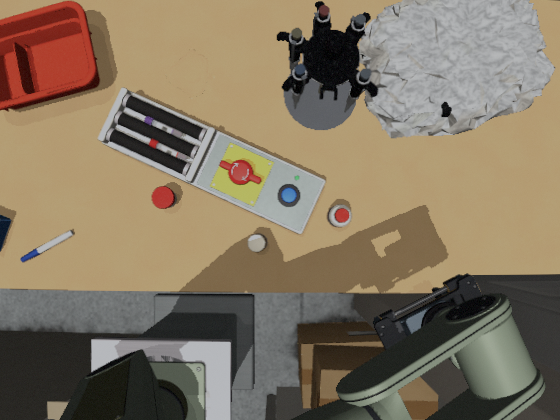

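View pics/side0.png

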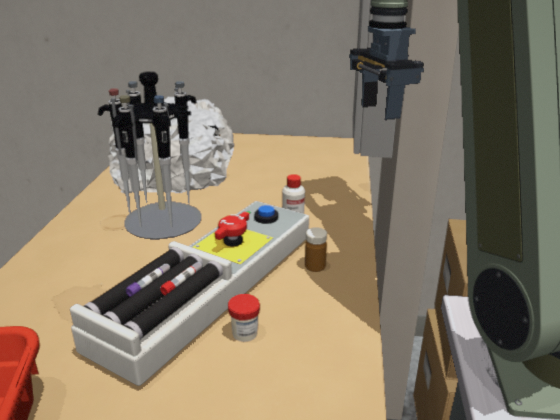

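The top view shows the stop at about (240,172), its ears at (225,165) and (257,180), and reset at (289,195). The cup is at (163,197), the pot at (257,242) and the bottle at (340,215). Next I'll measure their positions.

```bash
cat > h.py <<'E'
import numpy as np, cv2
from rig import bot
def ray(c,uv):
    K=np.array([[c["fx"],0,c["cx"]],[0,c["fy"],c["cy"]],[0,0,1]])
    x,y=cv2.undistortPoints(np.array([[uv]],float),K,np.array(c["distortion"]))[0,0]
    T=np.array(c["T"]); return T[:3,3],T[:3,:3]@np.array([x,-y,-1.])
def onz(c,uv,z):
    o,d=ray(c,uv); return o+d*(z-o[2])/d[2]
def depthpt(c,uv,D):
    o,d=ray(c,uv); return o+d*D
def blobs(p,lo,hi,box,amin=30):
    h=cv2.cvtColor(p,cv2.COLOR_RGB2HSV); 
    m=cv2.inRange(h,lo,hi)
    if lo[0]==0: m|=cv2.inRange(h,(172,lo[1],lo[2]),(180,255,255))
    k=np.zeros_like(m); x0,y0,x1,y1=box; k[y0:y1,x0:x1]=m[y0:y1,x0:x1]
    n,l,s,ce=cv2.connectedComponentsWithStats(k)
    return [(s[i,4],ce[i],l==i) for i in range(1,n) if s[i,4]>=amin]
E
python3 - <<'E'
from h import *
c=bot.camera_model("top"); p=np.load("pics/top0p.npy"); d=np.load("pics/top0.npy")
def rep(name,bl,z):
    for a,ce,m in bl:
        X=onz(c,ce,z); r,cc=np.nonzero(m); dd=np.median(d[m])
        print(name,a,ce.round(1),X.round(4),"depth pt",depthpt(c,ce,dd).round(4))
rep("stop",blobs(p,(0,140,90),(8,255,255),(205,150,275,195)),.10)
rep("reset",blobs(p,(100,120,60),(125,255,255),(270,180,310,210)),.082)
rep("cup",blobs(p,(0,140,90),(8,255,255),(145,180,180,212)),.06)
rep("bot",blobs(p,(0,140,90),(8,255,255),(325,200,355,230)),.104)
rep("pot",blobs(p,(0,0,150),(40,60,255),(243,230,270,256)),.075)
rep("plate",blobs(p,(22,120,120),(36,255,255),(205,140,280,210)),.062)
m=blobs(p,(22,120,120),(36,255,255),(205,140,280,210),300)[0][2]
pts=np.argwhere(m)[:,::-1].astype(np.float32)
r=cv2.minAreaRect(pts); print(r); b=cv2.boxPoints(r); P=[onz(c,q,.062) for q in b]; print(np.round(P,4)); print(np.mean(P,0))
a,ce,m=max(blobs(p,(0,140,90),(8,255,255),(205,150,275,195)),key=lambda t:t[0])
r=cv2.minAreaRect(np.argwhere(m)[:,::-1].astype(np.float32)); P=[onz(c,q,.096) for q in cv2.boxPoints(r)];print("bar",np.round(P,4),np.mean(P,0))
# mixer corners by eye
for uv in [(198,185),(218,128),(324,180),(304,233),(126,91),(101,145)]: print(uv,onz(c,uv,.06).round(3))
v=p[140:205,200:280]; cv2.imwrite("pics/crop.png",cv2.resize(v[:,:,::-1],None,fx=8,fy=8,interpolation=cv2.INTER_CUBIC))
E
```

```text
stop 504 [240.1 171.6] [ 0.5198 -0.1872  0.1   ] depth pt [ 0.5192 -0.1877  0.1056]
reset 189 [288.4 194.7] [ 0.4744 -0.287   0.082 ] depth pt [ 0.4744 -0.287   0.0817]
cup 391 [162.4 197. ] [ 0.4691 -0.0184  0.06  ] depth pt [ 0.4692 -0.0182  0.0592]
bot 150 [341.4 214.9] [ 0.4325 -0.3952  0.104 ] depth pt [ 0.4325 -0.3952  0.1037]
pot 175 [256.4 243.6] [ 0.372  -0.2208  0.075 ] depth pt [ 0.372  -0.2208  0.0746]
plate 1066 [242.3 167.6] [ 0.533  -0.1887  0.062 ] depth pt [ 0.5329 -0.1887  0.0621]
((241.44387817382812, 173.70486450195312), (47.07419967651367, 47.14405059814453), 24.775142669677734)
[[ 0.4948 -0.1208  0.062 ]
 [ 0.5868 -0.1618  0.062 ]
 [ 0.5451 -0.2534  0.062 ]
 [ 0.4535 -0.2122  0.062 ]]
[ 0.5200273  -0.18705827  0.062     ]
bar [[ 0.5418 -0.1447  0.096 ]
 [ 0.5471 -0.2253  0.096 ]
 [ 0.499  -0.2286  0.096 ]
 [ 0.4937 -0.1481  0.096 ]] [ 0.52039589 -0.18664507  0.096     ]
(198, 185) [ 0.495 -0.094  0.06 ]
(218, 128) [ 0.618 -0.136  0.06 ]
(324, 180) [ 0.508 -0.363  0.06 ]
(304, 233) [ 0.395 -0.321  0.06 ]
(126, 91) [0.699 0.066 0.06 ]
(101, 145) [0.581 0.118 0.06 ]
```

View pics/crop.png

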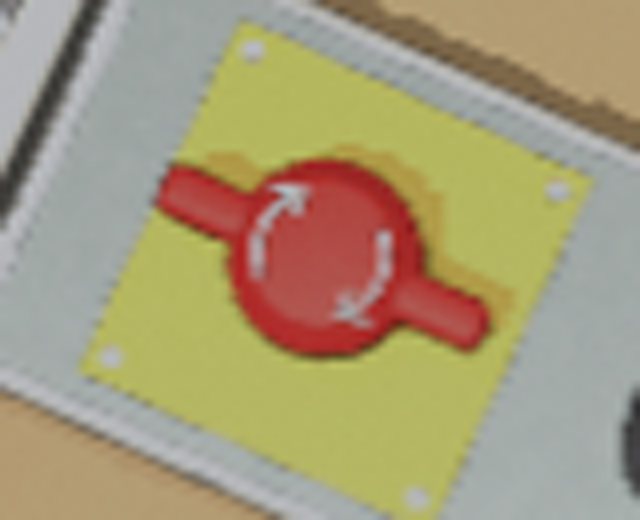

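Axis spacing is 110 mm as it should be, and the mixer's y axis points along (0.41, 0.91). I'll check the bezel height and move in at a safe height with the fingers closing.

```bash
python3 - <<'E'
from h import *
c=bot.camera_model("top"); d=np.load("pics/top0.npy")
for u in range(272,307,2):
    print(u,depthpt(c,(u,195),d[195,u]).round(3))
E
python3 -m inch '[{"offset":[0.028,0.035,0],"twist":[0,0,0],"hand":1},{"offset":[0.03,0.037,0],"twist":[0,0,0],"hand":1},{"offset":[0.03,0.037,0],"twist":[0,0,0],"hand":1},{"offset":[0.03,0.037,0],"twist":[0,0,0],"hand":1},{"offset":[0.03,0.037,0],"twist":[0,0,0],"hand":1}]' 5
```

```text
272 [ 0.475 -0.253  0.062]
274 [ 0.475 -0.257  0.061]
276 [ 0.475 -0.261  0.06 ]
278 [ 0.475 -0.265  0.067]
280 [ 0.474 -0.269  0.075]
282 [ 0.474 -0.274  0.081]
284 [ 0.474 -0.278  0.078]
286 [ 0.474 -0.282  0.084]
288 [ 0.474 -0.286  0.08 ]
290 [ 0.474 -0.29   0.083]
292 [ 0.474 -0.294  0.082]
294 [ 0.474 -0.299  0.083]
296 [ 0.475 -0.303  0.072]
298 [ 0.475 -0.307  0.072]
300 [ 0.475 -0.312  0.063]
302 [ 0.476 -0.316  0.059]
304 [ 0.476 -0.321  0.059]
306 [ 0.476 -0.325  0.06 ]
t: 0.6
position: [0.4063, -0.328, 0.2103]
eef_rot: [-3.138, 0.002, 0.455]
wrist_force: [1.2, -0.1, -0.3]
finger_gap: 0.054
```

```bash
python3 -m inch '[{"offset":[0.03,0.037,0],"twist":[0,0,0],"hand":1},{"offset":[0.03,0.037,0],"twist":[0,0,0],"hand":1},{"offset":[0.03,0.037,0],"twist":[0,0,0],"hand":1},{"offset":[0.015,0.02,-0.01],"twist":[0,0,0],"hand":1},{"offset":[0.005,0.005,-0.02],"twist":[0,0,0],"hand":1}]'
python3 - <<'E'
from h import *
for n in ("wrist","side"):
    p,d=bot.grab_frame(n); cv2.imwrite(f"pics/{n}1.png",p[:,:,::-1])
c=bot.camera_model("wrist"); print(np.round(c["T"],3)); print(bot.state()["position"],bot.state()["finger_gap"])
E
```

```text
t: 1.1
position: [0.5233, -0.1815, 0.1807]
eef_rot: [-3.14, -0.002, 0.461]
wrist_force: [1.0, 0.2, 0.2]
finger_gap: 0.0144
[[ 0.444  0.868  0.221  0.581]
 [-0.896  0.433  0.1   -0.153]
 [-0.009 -0.242  0.97   0.348]
 [ 0.     0.     0.     1.   ]]
[ 0.52000229 -0.18185027  0.17748553] 0.006097896123653018
```

View pics/wrist1.png

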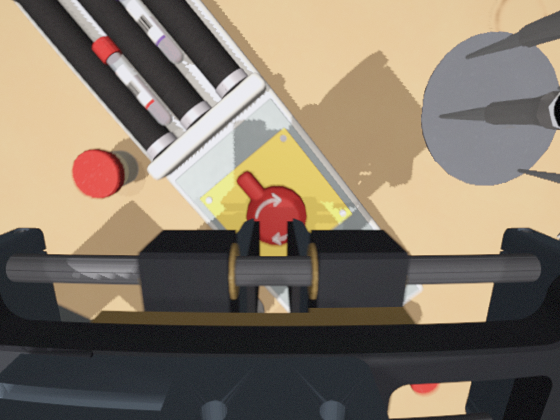

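View pics/side1.png

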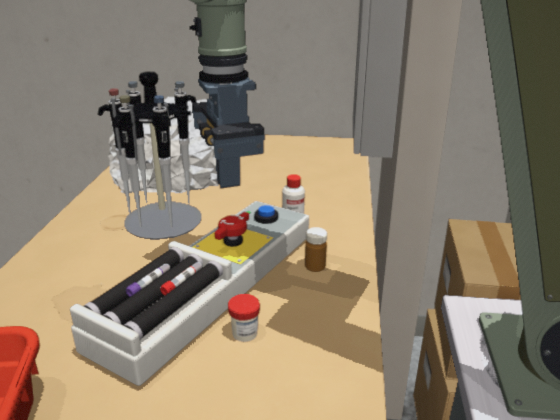

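The wrist view shows the head at (276,214), just beyond the closed fingers. The side view shows a clear space under the tool. The cup, pot and bottle are unmoved. Descending now.

```bash
python3 -m inch '[{"offset":[0,-0.005,-0.02],"twist":[0,0,0],"hand":1},{"offset":[0,0,-0.02],"twist":[0,0,0],"hand":1},{"offset":[0,0,-0.012],"twist":[0,0,0],"hand":1},{"offset":[0,0,-0.004],"twist":[0,0,0],"hand":1},{"offset":[0,0,0],"twist":[0,0,0],"hand":1}]'
```

```text
t: 1.7
position: [0.5189, -0.1899, 0.1218]
eef_rot: [-3.135, 0.005, 0.458]
wrist_force: [-0.2, -0.7, 0.1]
finger_gap: 0.0007
```

```bash
python3 -m inch '[{"offset":[0.001,0.003,-0.005],"twist":[0,0,0],"hand":1},{"offset":[0,0,-0.004],"twist":[0,0,0],"hand":1},{"offset":[0,0,-0.003],"twist":[0,0,0],"hand":1},{"offset":[0,0,-0.002],"twist":[0,0,0],"hand":1},{"offset":[0,0,-0.002],"twist":[0,0,0],"hand":1}]'
```

```text
t: 2.2
position: [0.5215, -0.1877, 0.1077]
eef_rot: [-3.139, 0.001, 0.457]
wrist_force: [-0.6, 0.8, 5.1]
finger_gap: 0.0005
```

```bash
python3 -m inch '[{"offset":[0,0,-0.002],"twist":[0,0,0],"hand":1},{"offset":[0,0,-0.002],"twist":[0,0,0],"hand":1},{"offset":[0,0,-0.002],"twist":[0,0,0],"hand":1},{"offset":[0,0,-0.001],"twist":[0,0,0],"hand":1},{"offset":[0,0,0],"twist":[0,0,0],"hand":1}]'
```

```text
t: 2.7
position: [0.5216, -0.1878, 0.1032]
eef_rot: [-3.141, 0.001, 0.457]
wrist_force: [-0.8, -0.1, 3.8]
finger_gap: 0.0007
```

```bash
python3 -m inch '[{"offset":[0,0,-0.002],"twist":[0,0,0],"hand":1},{"offset":[0,0,-0.002],"twist":[0,0,0],"hand":1},{"offset":[0,0,-0.002],"twist":[0,0,0],"hand":1},{"offset":[0,0,-0.001],"twist":[0,0,0],"hand":1},{"offset":[0,0,-0.001],"twist":[0,0,0],"hand":1}]'
```

```text
t: 3.2
position: [0.5219, -0.1879, 0.0978]
eef_rot: [3.141, -0.0, 0.457]
wrist_force: [-3.5, 1.5, 11.3]
finger_gap: 0.0006
```

z 0.098 with 11 N means it has reached the end stop. I'll take the fingers straight off and look.

```bash
python3 -m inch '[{"offset":[0,0,0.005],"twist":[0,0,0],"hand":1},{"offset":[0,0,0.015],"twist":[0,0,0],"hand":1},{"offset":[0,0,0.02],"twist":[0,0,0],"hand":1},{"offset":[0,0,0.01],"twist":[0,0,0],"hand":-0.54},{"offset":[0,0,0],"twist":[0,0,0],"hand":-0.54}]'
python3 -m inch '[{"offset":[0,0,0],"twist":[0,0,4],"hand":-0.54},{"offset":[0,0,0],"twist":[0,0,4],"hand":-0.54},{"offset":[0,0,0],"twist":[0,0,0],"hand":-0.54},{"offset":[0,0,0],"twist":[0,0,0],"hand":-0.54},{"offset":[0,0,0],"twist":[0,0,0],"hand":-0.54}]'
python3 - <<'E'
from h import *
for n in ("wrist","side"):
    p,d=bot.grab_frame(n)
    if n=="side":
        p0=np.load("pics/side0p.npy"); a=np.vstack([p0[200:270,180:300],p[200:270,180:300]])
        p=cv2.resize(a,None,fx=4,fy=4,interpolation=cv2.INTER_CUBIC)
    cv2.imwrite(f"pics/{n}2.png",p[:,:,::-1])
    if n=="side":
        pass
print(bot.state()["position"],bot.state()["eef_rot"],bot.state()["finger_gap"])
E
```

```text
t: 3.7
position: [0.522, -0.1878, 0.1469]
eef_rot: [-3.141, 0.0, 0.457]
wrist_force: [0.2, 0.1, -0.1]
finger_gap: 0.0136
t: 4.2
position: [0.5206, -0.1873, 0.1427]
eef_rot: [-3.137, 0.003, 0.599]
wrist_force: [-0.8, -0.4, 0.5]
finger_gap: 0.0533
[ 0.52070606 -0.18733982  0.1429197 ] [-3.13709157e+00  2.82481816e-03  5.99591513e-01] 0.06142272248032247
```

View pics/wrist2.png

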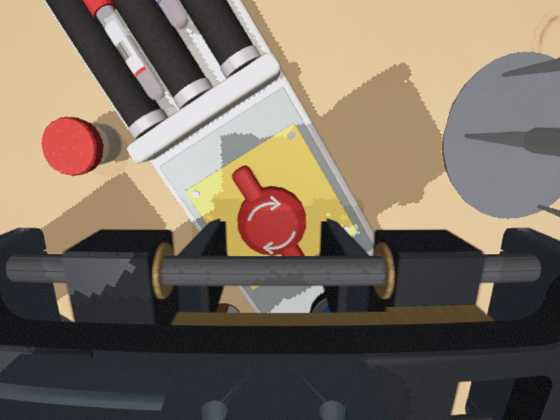

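View pics/side2.png

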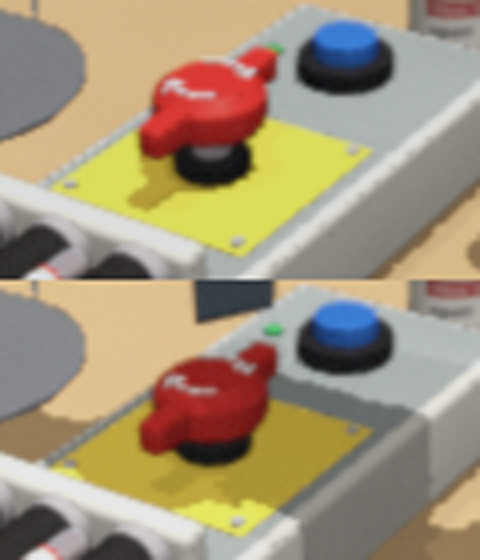

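The side view (before above, now below) shows the head sitting lower on its collar, with no fingers on it, so it is latched. In the wrist view the open fingers straddle the head at (271,219), clear of the ears. Lowering beside the head.

```bash
python3 -m inch '[{"offset":[0,0,0],"twist":[0,0,0],"hand":-0.54},{"offset":[0,0,-0.01],"twist":[0,0,0],"hand":-0.54},{"offset":[0,0,-0.015],"twist":[0,0,0],"hand":-0.54},{"offset":[0,0,-0.012],"twist":[0,0,0],"hand":-0.54},{"offset":[0,0,0],"twist":[0,0,0],"hand":-0.54}]'
```

```text
t: 4.8
position: [0.5206, -0.1873, 0.1033]
eef_rot: [-3.137, 0.003, 0.598]
wrist_force: [-0.0, -0.4, 0.2]
finger_gap: 0.07
```

```bash
python3 -m inch '[{"offset":[0,0,-0.008],"twist":[0,0,0],"hand":-0.54},{"offset":[0,0,-0.008],"twist":[0,0,0],"hand":-0.54},{"offset":[0,0,-0.006],"twist":[0,0,0],"hand":-0.54},{"offset":[0,0,-0.001],"twist":[0,0,0],"hand":-0.54},{"offset":[0,0,0],"twist":[0,0,0],"hand":-0.54}]'
python3 - <<'E'
from h import *
p,d=bot.grab_frame("side"); cv2.imwrite("pics/side3.png",cv2.resize(p[150:280,150:330],None,fx=4,fy=4,interpolation=cv2.INTER_CUBIC)[:,:,::-1])
s=bot.state(); print(s["position"],s["wrist_force"],s["ft_torque"])
E
```

```text
t: 5.3
position: [0.5209, -0.1874, 0.0784]
eef_rot: [-3.138, 0.002, 0.598]
wrist_force: [-1.0, 0.2, 2.0]
finger_gap: 0.0702
[ 0.52089091 -0.18741533  0.07845272] [0.23101294 0.26214094 0.55071596] [-0.01552712  0.02015185 -0.0346054 ]
```

View pics/side3.png

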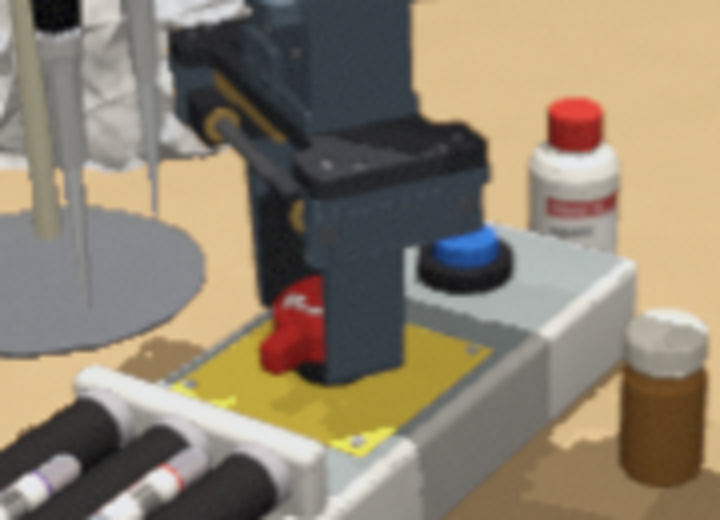

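The side view shows the near finger beside the head at about (365,370) in the crop. It is above the plate and off the ears, with no force. Turning clockwise.

```bash
python3 -m inch '[{"offset":[0,0,0],"twist":[0,0,-5],"hand":-0.54},{"offset":[0,0,0],"twist":[0,0,-5],"hand":-0.54},{"offset":[0,0,0],"twist":[0,0,-5],"hand":-0.54},{"offset":[0,0,0],"twist":[0,0,-5],"hand":-0.54},{"offset":[0,0,0],"twist":[0,0,-5],"hand":-0.54}]'
python3 -c "
from rig import bot;s=bot.state();print(s['ft_torque'])"
```

```text
t: 5.85
position: [0.5218, -0.1878, 0.0803]
eef_rot: [-3.14, 0.0, 0.145]
wrist_force: [-0.5, 0.2, 0.2]
finger_gap: 0.0702
[ 0.07184823  0.07309742 -0.00388018]
```

```bash
python3 -m inch '[{"offset":[-0.001,0.001,0],"twist":[0,0,-6],"hand":-0.54},{"offset":[0,0,0],"twist":[0,0,-6],"hand":-0.54},{"offset":[0,0,0],"twist":[0,0,-6],"hand":-0.54},{"offset":[0,0,0],"twist":[0,0,-5],"hand":-0.54},{"offset":[0,0,0],"twist":[0,0,-3],"hand":-0.54}]'
python3 - <<'E'
from h import *
p,d=bot.grab_frame("side"); cv2.imwrite("pics/side4.png",cv2.resize(p[150:280,150:330],None,fx=4,fy=4,interpolation=cv2.INTER_CUBIC)[:,:,::-1])
p,d=bot.grab_frame("wrist"); cv2.imwrite("pics/wrist4.png",p[:,:,::-1])
s=bot.state(); print(s["position"],s["eef_rot"],s["wrist_force"],s["ft_torque"])
E
```

```text
t: 6.35
position: [0.5196, -0.1863, 0.0815]
eef_rot: [-3.14, 0.002, -0.328]
wrist_force: [-0.3, 0.6, 0.4]
finger_gap: 0.0702
[ 0.51962204 -0.18639168  0.08152283] [-3.13976119e+00  1.74429648e-03 -3.24964213e-01] [-0.05735193 -0.87784658 -0.97630463] [ 0.11533145  0.08375338 -0.00163067]
```

View pics/side4.png

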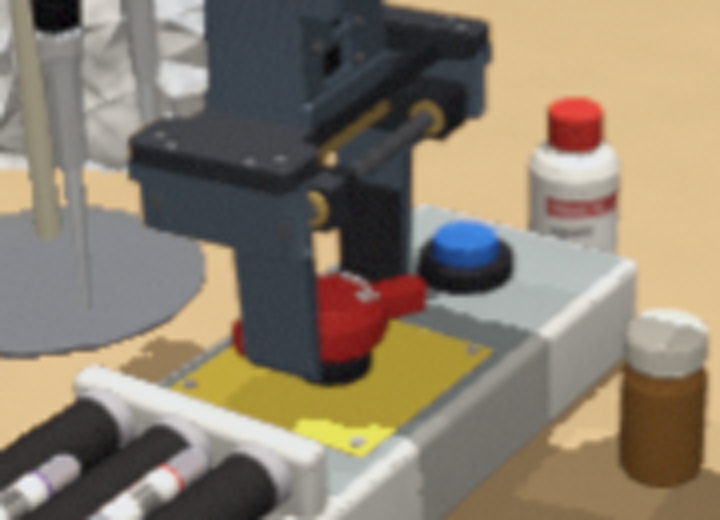

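View pics/wrist4.png

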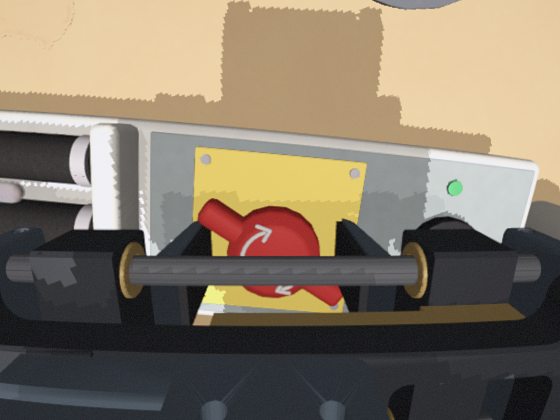

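The head is turned roughly 0.45 rad and still latched. In the wrist view the left ear is at (218,212), with a finger behind it. Continuing in smaller steps.

```bash
python3 -m inch '[{"offset":[0,0,-0.001],"twist":[0,0,-4],"hand":-0.54},{"offset":[0,0,-0.001],"twist":[0,0,-4],"hand":-0.54},{"offset":[0,0,0],"twist":[0,0,-3],"hand":-0.54},{"offset":[0,0,0],"twist":[0,0,-2],"hand":-0.54},{"offset":[0,0,0],"twist":[0,0,0],"hand":-0.54}]'
python3 - <<'E'
from h import *
p,d=bot.grab_frame("side"); cv2.imwrite("pics/side5.png",cv2.resize(p[150:280,150:330],None,fx=4,fy=4,interpolation=cv2.INTER_CUBIC)[:,:,::-1])
s=bot.state(); print(s["position"],s["eef_rot"],s["wrist_force"],s["ft_torque"])
E
```

```text
t: 6.95
position: [0.52, -0.1863, 0.081]
eef_rot: [-3.139, 0.0, -0.553]
wrist_force: [-0.0, 0.8, -1.4]
finger_gap: 0.0698
[ 0.5199458  -0.18625581  0.08096475] [-3.13934344e+00  2.21386297e-04 -5.52621916e-01] [-0.28904822 -0.19872877 -0.7856912 ] [0.08220107 0.05334684 0.05780968]
```

View pics/side5.png

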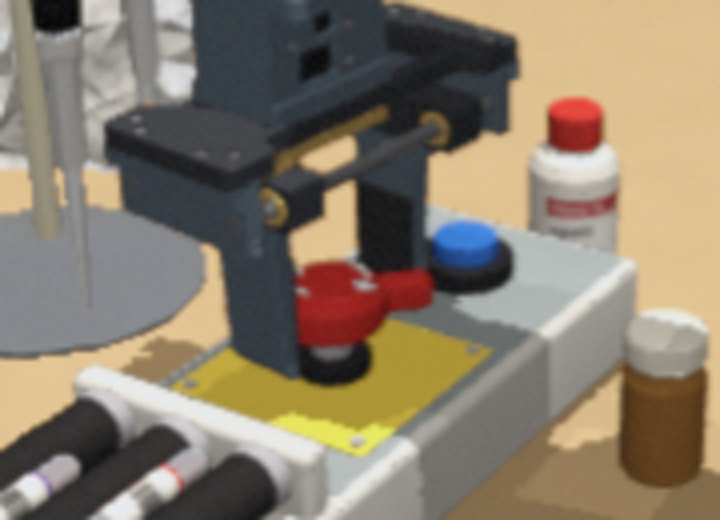

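It has popped out: the head is raised and the grey stem shows above the collar at (335,350). I'll turn back so the head returns to rest, then lift.

```bash
python3 -m inch '[{"offset":[0,0,0],"twist":[0,0,5],"hand":-0.54},{"offset":[0,0,0],"twist":[0,0,7],"hand":-0.54},{"offset":[0,0,0],"twist":[0,0,7],"hand":-0.54},{"offset":[0,0,0],"twist":[0,0,7],"hand":-0.54},{"offset":[0,0,0],"twist":[0,0,7],"hand":-0.54}]'
python3 -m inch '[{"offset":[0,0,0],"twist":[0,0,7],"hand":-0.54},{"offset":[0,0,0],"twist":[0,0,7],"hand":-0.54},{"offset":[0,0,0],"twist":[0,0,7],"hand":-0.54},{"offset":[0,0,0],"twist":[0,0,5],"hand":-0.54},{"offset":[0,0,0],"twist":[0,0,0],"hand":-0.54}]'
python3 - <<'E'
from h import *
p,d=bot.grab_frame("side"); cv2.imwrite("pics/side6.png",cv2.resize(p[150:280,150:330],None,fx=4,fy=4,interpolation=cv2.INTER_CUBIC)[:,:,::-1])
p,d=bot.grab_frame("wrist"); cv2.imwrite("pics/wrist6.png",p[:,:,::-1])
s=bot.state(); print(s["position"],s["eef_rot"],s["wrist_force"],s["ft_torque"])
E
```

```text
t: 7.5
position: [0.5199, -0.1861, 0.0811]
eef_rot: [-3.139, 0.0, 0.053]
wrist_force: [0.1, -0.8, -0.7]
finger_gap: 0.0701
t: 8.0
position: [0.521, -0.1867, 0.0819]
eef_rot: [-3.142, -0.002, 0.535]
wrist_force: [0.9, 0.9, -0.5]
finger_gap: 0.0702
[ 0.52096619 -0.18667913  0.08187781] [-3.14139607e+00 -1.75706066e-03  5.32320369e-01] [ 0.11041704 -0.03691628 -0.72939319] [-0.02562676  0.02567392 -0.05082051]
```

View pics/side6.png

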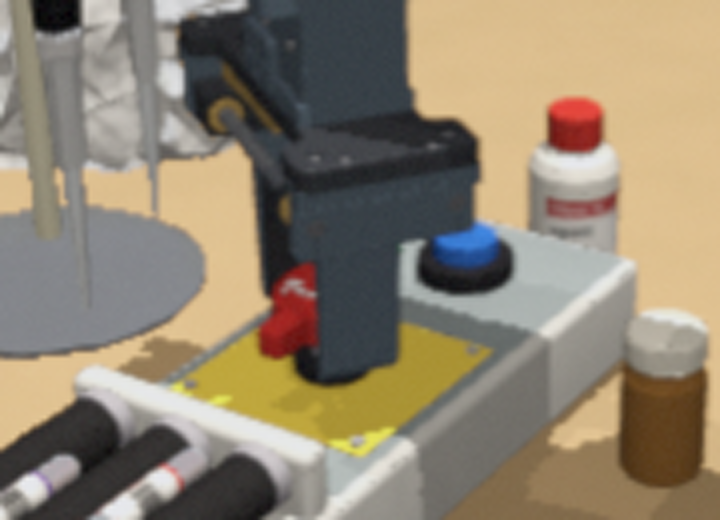

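View pics/wrist6.png

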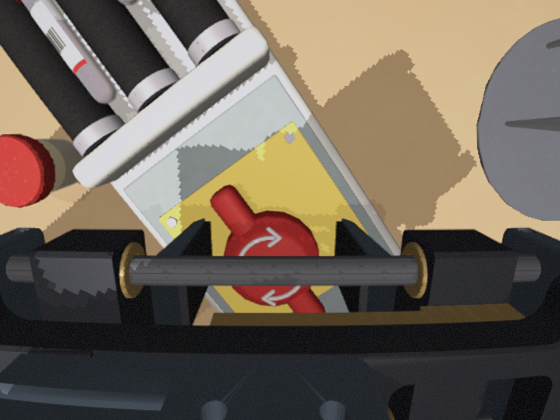

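The head is out and back at rest, with its bar along the mixer's axis, and the fingers are clear of the ears. I'll lift, then close, and move to reset at (0.4744, -0.287).

```bash
python3 -m inch '[{"offset":[0,0,0.02],"twist":[0,0,0],"hand":-0.54},{"offset":[0,0,0.03],"twist":[0,0,0],"hand":-0.54},{"offset":[0,0,0.02],"twist":[0,0,0],"hand":1},{"offset":[-0.01,-0.025,0],"twist":[0,0,0],"hand":1},{"offset":[-0.018,-0.04,0],"twist":[0,0,0],"hand":1}]'
python3 -m inch '[{"offset":[-0.014,-0.03,0],"twist":[0,0,0],"hand":1},{"offset":[-0.002,-0.003,0],"twist":[0,0,0],"hand":1},{"offset":[0,0,0],"twist":[0,0,0],"hand":1},{"offset":[0,0,0],"twist":[0,0,0],"hand":1},{"offset":[0,0,0],"twist":[0,0,0],"hand":1}]'
```

```text
t: 8.6
position: [0.4939, -0.2495, 0.1544]
eef_rot: [-3.141, -0.003, 0.533]
wrist_force: [0.7, -0.3, 0.9]
finger_gap: 0.0492
t: 9.1
position: [0.4767, -0.2857, 0.1552]
eef_rot: [3.141, -0.003, 0.525]
wrist_force: [0.5, 0.3, 0.3]
finger_gap: 0.0089
```

```bash
python3 -m inch '[{"offset":[-0.002,-0.001,-0.02],"twist":[0,0,0],"hand":1},{"offset":[0,0,-0.025],"twist":[0,0,0],"hand":1},{"offset":[0,0,-0.014],"twist":[0,0,0],"hand":1},{"offset":[0,0,-0.003],"twist":[0,0,0],"hand":1},{"offset":[0,0,0],"twist":[0,0,0],"hand":1}]'
python3 - <<'E'
from h import *
p,d=bot.grab_frame("side"); cv2.imwrite("pics/side7.png",cv2.resize(p[150:280,150:330],None,fx=4,fy=4,interpolation=cv2.INTER_CUBIC)[:,:,::-1])
E
```

```text
t: 9.6
position: [0.4778, -0.2822, 0.0922]
eef_rot: [3.139, -0.006, 0.532]
wrist_force: [0.6, -0.5, 0.5]
finger_gap: 0.0001
```

View pics/side7.png

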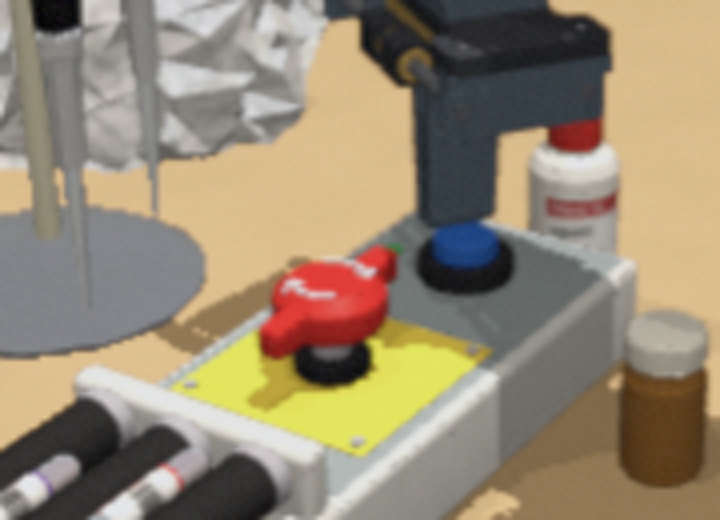

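The stop is out and at rest. The closed fingers are above the blue button at (465,240), and I'll correct xy by a few mm before pressing.

```bash
python3 -m inch '[{"offset":[-0.003,-0.005,0],"twist":[0,0,0],"hand":1},{"offset":[0,0,-0.003],"twist":[0,0,0],"hand":1},{"offset":[0,0,-0.003],"twist":[0,0,0],"hand":1},{"offset":[0,0,-0.002],"twist":[0,0,0],"hand":1},{"offset":[0,0,-0.002],"twist":[0,0,0],"hand":1}]'
```

```text
t: 10.15
position: [0.4766, -0.2886, 0.0848]
eef_rot: [3.133, -0.009, 0.532]
wrist_force: [-0.3, -0.5, -0.9]
finger_gap: 0.0007
```

```bash
python3 -m inch '[{"offset":[-0.001,0.001,-0.002],"twist":[0,0,0],"hand":1},{"offset":[0,0,-0.002],"twist":[0,0,0],"hand":1},{"offset":[0,0,-0.002],"twist":[0,0,0],"hand":1},{"offset":[0,0,-0.002],"twist":[0,0,0],"hand":1},{"offset":[0,0,-0.001],"twist":[0,0,0],"hand":1}]'
```

```text
t: 10.65
position: [0.4756, -0.2876, 0.0763]
eef_rot: [3.133, -0.009, 0.532]
wrist_force: [-2.5, 1.4, 9.3]
finger_gap: 0.0008
```

```bash
python3 -m inch '[{"offset":[0,0,-0.001],"twist":[0,0,0],"hand":1},{"offset":[0,0,-0.0005],"twist":[0,0,0],"hand":1},{"offset":[0,0,0],"twist":[0,0,0],"hand":1},{"offset":[0,0,0],"twist":[0,0,0],"hand":1},{"offset":[0,0,0],"twist":[0,0,0],"hand":1}]'
```

```text
t: 11.15
position: [0.4755, -0.2876, 0.0772]
eef_rot: [3.132, -0.009, 0.532]
wrist_force: [-0.7, 1.5, 4.4]
finger_gap: 0.0007
```

Holding relaxes the press, because each zero row re-targets the measured pose. I'll press in once more and read the force at the bottom.

```bash
python3 -m inch '[{"offset":[0,0,-0.0015],"twist":[0,0,0],"hand":1},{"offset":[0,0,-0.0015],"twist":[0,0,0],"hand":1},{"offset":[0,0,-0.0015],"twist":[0,0,0],"hand":1},{"offset":[0,0,-0.0015],"twist":[0,0,0],"hand":1},{"offset":[0,0,-0.0015],"twist":[0,0,0],"hand":1}]'
python3 -m inch '[{"offset":[0,0,0.01],"twist":[0,0,0],"hand":1},{"offset":[0,0,0.03],"twist":[0,0,0],"hand":1},{"offset":[0,0,0.04],"twist":[0,0,0],"hand":1},{"offset":[-0.02,0,0.04],"twist":[0,0,0],"hand":1},{"offset":[-0.04,0,0.02],"twist":[0,0,0],"hand":1}]'
python3 -m inch '[{"offset":[-0.04,-0.02,0],"twist":[0,0,0],"hand":1},{"offset":[-0.04,-0.03,0],"twist":[0,0,0],"hand":1},{"offset":[-0.03,-0.03,0],"twist":[0,0,0],"hand":1},{"offset":[0,0,0],"twist":[0,0,0],"hand":1},{"offset":[0,0,0],"twist":[0,0,0],"hand":1}]'
python3 - <<'E'
from h import *
p,d=bot.grab_frame("side"); cv2.imwrite("pics/side8.png",p[:,:,::-1])
q=np.vstack([np.load("pics/side0p.npy")[190:270,180:320],p[190:270,180:320]]);cv2.imwrite("pics/cmp8.png",cv2.resize(q,None,fx=3.5,fy=3.5)[:,:,::-1])
p,d=bot.grab_frame("top"); cv2.imwrite("pics/top8.png",p[:,:,::-1])
c=bot.camera_model("top")
def rep(name,bl,z):
    for a,ce,m in bl: print(name,a,onz(c,ce,z).round(4),"depth pt",depthpt(c,ce,np.median(d[m])).round(4))
rep("stop",blobs(p,(0,140,90),(8,255,255),(205,150,275,195)),.10)
rep("reset",blobs(p,(100,120,60),(125,255,255),(270,180,310,210)),.082)
rep("cup",blobs(p,(0,140,90),(8,255,255),(145,180,180,212)),.06)
rep("bot",blobs(p,(0,140,90),(8,255,255),(325,200,355,230)),.104)
rep("pot",blobs(p,(0,0,150),(40,60,255),(243,230,270,256)),.075)
print(bot.state()["wrist_force"])
E
```

```text
t: 11.65
position: [0.4756, -0.2876, 0.0762]
eef_rot: [3.13, -0.01, 0.532]
wrist_force: [-4.0, 2.0, 14.8]
finger_gap: 0.0005
t: 12.15
position: [0.4164, -0.2869, 0.2155]
eef_rot: [3.135, -0.008, 0.535]
wrist_force: [-0.3, -1.2, -0.2]
finger_gap: 0.0003
t: 12.65
position: [0.3011, -0.3699, 0.2188]
eef_rot: [3.126, -0.01, 0.535]
wrist_force: [0.7, -0.3, 0.2]
finger_gap: 0.0004
stop 504 [ 0.5199 -0.1871  0.1   ] depth pt [ 0.5192 -0.1876  0.1054]
reset 189 [ 0.4744 -0.287   0.082 ] depth pt [ 0.4744 -0.287   0.0817]
cup 392 [ 0.4692 -0.0184  0.06  ] depth pt [ 0.4692 -0.0182  0.0591]
bot 148 [ 0.4325 -0.3958  0.104 ] depth pt [ 0.4325 -0.3959  0.1035]
pot 34 [ 0.3672 -0.2126  0.075 ] depth pt [ 0.3672 -0.2126  0.0741]
[ 0.23150993 -0.40298179 -0.27326316]
```

View pics/top8.png

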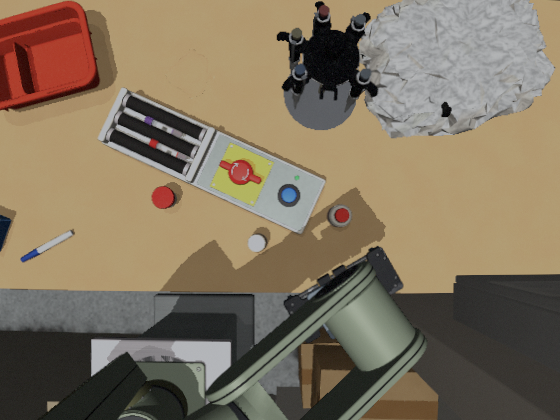

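View pics/cmp8.png

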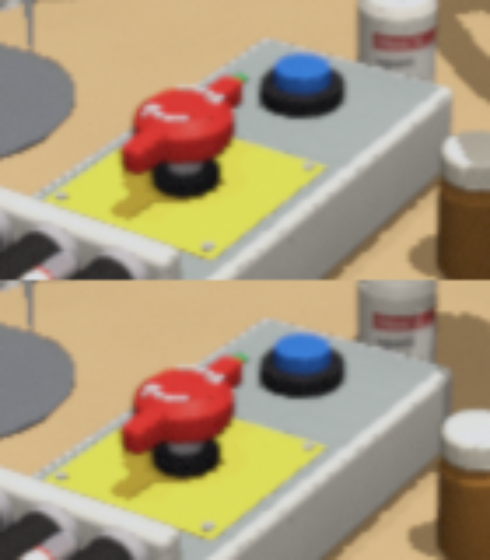

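The final pictures show the stop out at rest and reset out. The cup, bottle and pot are where they stood: the pot is still at (257,243), and its small blob comes from the changed shadow. The robot is clear.

```bash
python3 -c "
from rig import bot
print(bot.hand_in())"
```

```text
the job is handed in; nothing more can be done
None
```

The stop test is done in the order asked and handed in after about 13 s of robot time. It was all done with the fingertips, gripping nothing.

- **Stop pressed:** I pushed it down with the closed fingers to its end stop (TCP z 0.098, 11 N). With the fingers off, the side view showed it staying in.
- **Stop released:** Open fingers straddled the head and pushed both ears round clockwise until it popped out, which the side view showed. The head then sprang back to rest as the fingers turned back.
- **Reset pressed:** I pressed it with the closed fingers to the bottom and let go. The first press reached 9 N at z 0.0763, then eased to about 0.077 without being fully released. I pressed again to 15 N at z 0.0762, and then lifted off.

**Last checks:**
- Stop and reset measure the same as at the start, in place and height.
- The cup and bottle are within 1 mm of where they stood.
- The pot's colour-mask measurement disagreed, shifted by about 9 mm. Only 34 of its 175 pixels were found, and I put this down to the arm's changed shadow. By eye it is at the same pixel as before, (257,243).
- The gripper is clear of everything, with wrist force about zero.

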